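# Book out the weighed basket on the dispatch dial

## Task

Look which colour of basket stands on the black weighing platter and push the dial's pointer round, with the fingertips against the side of its arm, until its tip points at the middle of the patch of the same colour. Only then press the white button right down and let it come up again. Lift nothing, and leave the baskets and everything else on the table where they stand.

Things in the scene. Friction and masses are not known exactly. Their poses are not given: they have to be found in the camera images.
- pointer (a joint): angle (rad) of the dial's pointer: 0 = the pointer lies along the dial's own +x axis, over the white patch; + is anticlockwise seen from above; stops at -2.5 and +2.5. Middle of the colour patches: green +1.00, red +1.75, blue -1.00, yellow -1.75 (no basket is yellow). It is stiff (about 0.07 N m, i.e. 1 N pushed 70 mm from the axis) and stays where it is left
- pointer_tip (a point): the orange tip of the pointer, 96 mm from its axis, 40 mm above the table. The pointer is a black bar 16 mm wide with an orange line on top; its upright sides, free for pushing 24 to 84 mm from the axis, reach from 27 mm to 53 mm above the table: a fingertip beside it can stand 33 mm above the table
- dial: grey round dispatch dial fixed to the table, radius 120 mm, 12 mm thick; origin at the centre of its underside, on the pointer's axis; x axis towards the middle of the white patch, z up. Four colour patches and one white one, each 34 mm radially by 52 mm across, lie round its edge, 94 mm from the axis. The pointer's black hub on the axis has radius 24 mm and stands 55 mm high
- confirm (a joint): travel of the push button (m): 0 = up, 0.006 = fully down; spring return, about 5 N fully down
- confirm_top (a point): centre of the top face of the white round push button (radius 20 mm) in its grey housing fixed to the table, radius 28 mm and 12 mm high, to one side of the dial; the top face is 22 mm above the table when up, and is pressed straight down
- platter (a point): centre of the top of the weighing platter: the flat black plate, 166 x 148 mm, 60 mm above the table, on a white housing with a white display console at its far side, set flush between two aluminium roller tracks beyond the dial
- tape: loose roll of tan tape lying flat, outer radius 48 mm, height 48 mm; origin at the centre of its underside
- film_core: loose standing yellow film roll, radius 35 mm, height 130 mm; origin at the centre of its underside
- spray: loose white bottle with a blue cap, radius 30 mm, height 160 mm; origin at the centre of its underside
- carton: loose cardboard box 100 x 80 x 60 mm; origin at the centre of its underside
- basket_green: loose green slatted basket of limes, 130 x 120 x 70 mm, about 0.6 kg; origin at the centre of its underside. One of the three baskets stands on the weighing platter, the other two on the rollers
- patch_green (a point): middle of the green patch on the dial, 12 mm above the table
- basket_blue: loose blue slatted basket of limes, 130 x 120 x 70 mm, about 0.6 kg; origin at the centre of its underside. One of the three baskets stands on the weighing platter, the other two on the rollers
- patch_blue (a point): middle of the blue patch on the dial, 12 mm above the table
- basket_red: loose red slatted basket of limes, 130 x 120 x 70 mm, about 0.6 kg; origin at the centre of its underside. One of the three baskets stands on the weighing platter, the other two on the rollers
- patch_red (a point): middle of the red patch on the dial, 12 mm above the table

How it is judged:
On the way, in this order (a step that is already met when the one before it is completed fails the run):
1. the pointer points at the patch of the weighed basket's colour (((horizontal distance between basket_green and platter below 0.06 m and value of joint pointer between 0.78 and 1.22 rad) or (horizontal distance between basket_blue and platter below 0.06 m and value of joint pointer between -1.22 and -0.78 rad) or (horizontal distance between basket_red and platter below 0.06 m and value of joint pointer between 1.53 and 1.97 rad))), for 0.2 s.
2. the button is pressed down (((horizontal distance between basket_green and platter below 0.06 m and value of joint pointer between 0.78 and 1.22 rad) or (horizontal distance between basket_blue and platter below 0.06 m and value of joint pointer between -1.22 and -0.78 rad) or (horizontal distance between basket_red and platter below 0.06 m and value of joint pointer between 1.53 and 1.97 rad)) and value of joint confirm above 0.0045 m), for 0.05 s.
At the end, for the whole second after the job is handed in: the pointer rests within 0.22 rad of the middle of the patch whose colour is that of the basket on the platter, the button has come up again (less than 2 mm down), and every loose thing stands upright within 30 mm of where it was (((horizontal distance between basket_green and platter below 0.06 m and value of joint pointer between 0.78 and 1.22 rad) or (horizontal distance between basket_blue and platter below 0.06 m and value of joint pointer between -1.22 and -0.78 rad) or (horizontal distance between basket_red and platter below 0.06 m and value of joint pointer between 1.53 and 1.97 rad)) and value of joint confirm below 0.002 m and velocity of joint pointer between -0.05 and 0.05 rad/s and distance of each of basket_green, basket_blue, basket_red, tape, film_core, spray, carton from where it was at the start of the episode below 0.03 m and angle between each of basket_green, basket_blue, basket_red, tape, film_core, spray, carton's own z axis and vertical below 0.2 rad); the robot touches nothing.
It fails at once if the button is pressed (over 3 mm) while the pointer is not at the right patch (value of joint confirm above 0.003 m and not ((horizontal distance between basket_green and platter below 0.06 m and value of joint pointer between 0.76 and 1.24 rad) or (horizontal distance between basket_blue and platter below 0.06 m and value of joint pointer between -1.24 and -0.76 rad) or (horizontal distance between basket_red and platter below 0.06 m and value of joint pointer between 1.51 and 1.99 rad))).
It fails at once if a basket or another loose thing is lifted (over 15 mm), carried, shoved over 30 mm or tipped (distance of any of basket_green, basket_blue, basket_red, tape, film_core, spray, carton from where it was at the start of the episode above 0.03 m or height (world z) of any of basket_green, basket_blue, basket_red above 0.075 m or height (world z) of any of tape, film_core, spray, carton above 0.015 m or angle between any of basket_green, basket_blue, basket_red, tape, film_core, spray, carton's own z axis and vertical above 0.25 rad).
It also fails if it takes over 48 s, if anything falls off the work surface, if the arm or the gripper's body presses on something with over 40 N, if the wrist force passes 120 N, or if a joint passes its speed limit or range.

## Robot

A 6-joint arm with a two-finger parallel gripper is mounted at the origin on the work surface. World frame = base frame: x ahead of the robot, y to its left, z up, the work surface at z = 0. Lengths are in m, angles in rad, forces in N, time in s.
With the tool pointing down it reaches from about 0.4 to 0.825 m from the base axis. Payload 7 kg.
Tool frame: the origin (TCP) lies on the centre line of the jaws, within the pads' length; the fingertips stand 22 mm ahead of it and the grasp point (between the pads) lies 3 mm ahead of it; z points along the fingers, y is the line along which they close (so a half turn about z gives the same grasp; the last joint's range is limited). The gripper opens to 88 mm and grips with 3 to 60 N. Pads are 19 mm wide; open, the fingers measure 130 mm over their backs; the gripper's body (78 mm by 193 mm) begins 47 mm behind the grasp point.
Start: joints at [-0.955, 0.359, 0.012, 0, -1.224, -0.288], TCP at [0.217, -0.639, 0.249] pointing down, gripper open.
Joint ranges: [-3.07, 3.07], [-1.43, 2.12], [-1.02, 1.25], [-3.03, 1.67], [-3.05, -0], [-3.03, 3.03]. Speed limits (rad/s): [2.39, 2.39, 3.01, 3.14, 3.14, 3.14].

## Interface

Orientations are given as [roll, pitch, yaw] about the fixed x, y, z axes, in that order (R = Rz(yaw) Ry(pitch) Rx(roll)).
In Python, from station import arm gives the robot as it stands.
- The arm moves only by the tool arm_command, never from a script. Its argument "series" is one flat list of numbers, 7 for each row, row after row: the turn, a rotation vector about the tool's x, y, z each as a share of 90 degrees, from -1 to 1, then the shift along the tool's x, y, z each as a share of 0.1 m, from -1 to 1, then the opening, from 0 (shut) to 1 (fully open). A call has 1 to 8 rows; each row is the pose to reach, as a shift and turn from the pose commanded when the call began, along the tool's axes at that moment; what a row does not reach only later rows make up. A row lasts 1/8 s, in which the tool goes at most 62.5 mm and 10.7 degrees, less where a joint would pass 70% of its speed; a pose out of reach is approached as far as the arm can. A call with a number of a shift or a turn outside -1 to 1 is refused whole. A call with a gripper value outside its range is refused whole. The fingers move at their own pace and stop on an object; "force" is the grip in N (left out, the last holds). Time passes only in rows, so rows that repeat a pose let the fingers close. It gives the time, the measured TCP pose, the force, the opening and the grip force at its end, in the units of the state.
- arm.get_state(): the state, without advancing time (a new reading comes with each control period).
- arm.grab_frame(name): name is "scene" or "top" or "wrist"; returns the picture (480x640x3 uint8, blue, green, red); there is no depth.
- arm.camera_model(name): a dict with "fovy" (degrees; the focal length in pixels is half the picture's height over the tangent of half this angle, whatever the lens; pixels are square), "cx", "cy" (the principal point, pixels), "pose" (4x4, takes a point from camera to world coordinates). Camera axes: x right, y down, z forward; pixel columns grow to the right and rows downward; lengths in m; the calibration is good to about 2 mm. The wrist camera is an equidistant fisheye: a pixel r from the principal point sees the ray r / f radians off the axis. A picture is of the moment at which its call begins: read the wrist's pose just before it. camera_model takes no time and is no camera call; for the wrist camera it gives the pose at the moment of the call.
- arm.job_done(): hands the job in; it is judged then, once.
The state is a dict: "t": time; "q": joint angles; "qd": joint speeds; "joint_efforts": joint torques, N m; "eef_pos": TCP position; "ee_rot": TCP orientation; "force": force on the tool from outside, world axes, zero at the start; "moment": the same for the moment, N m; "width": finger opening in m; "gripper_force": force on a finger pad.
Only numpy, scipy, OpenCV 4.12 (cv2) and the standard library are available. Lean on these libraries where they do the work, as an engineer would, in place of code of your own. Each camera call takes 0.05 s, during which the arm holds its last target. There are 200 camera calls.

## Working session

There is one attempt and no reset: what is moved stays moved. The work goes in short steps, Python scripts to look and compute and a tool call to move; the robot and the scene stay as the last step left them, time stands still between calls to the robot, and variables do not carry over. Pictures are saved under pics/ and viewed, at most 10 in all, crops included, and the job is handed in when it is done.

Besides the shell and the picture viewer there is one more tool, called after "Request:" as name(argument=value, ...), one argument or row to a line, values as JSON. arm_command: Moves the arm, as the interface text tells. Its arguments: {"type":"object","properties":{"series":{"type":"array"},"force":{"type":"number"}},"required":["series"]}

```bash
mkdir -p pics; python3 - <<'E'
from station import arm
import cv2,numpy as np
np.set_printoptions(precision=4,suppress=True)
for n in("scene","top"):
    cv2.imwrite(f"pics/{n}0.png",arm.grab_frame(n)); m=arm.camera_model(n); print(n,m["fovy"],m["cx"],m["cy"]); print(np.array(m["pose"]))
s=arm.get_state(); print(s["t"],s["eef_pos"],s["ee_rot"],s["width"])
E
```

```text
scene 46.71977598501481 315.7954805789851 241.67758470484708
[[ 0.4076  0.5097 -0.7577  1.6413]
 [ 0.9131 -0.225   0.3399 -0.4963]
 [ 0.0028 -0.8304 -0.5571  0.8412]
 [ 0.      0.      0.      1.    ]]
top 55.55373529749911 330.450204982991 237.07163297072245
[[-0.0235 -0.9975  0.0662  0.4916]
 [-0.9992  0.0256  0.0314 -0.0319]
 [-0.033  -0.0654 -0.9973  1.1792]
 [ 0.      0.      0.      1.    ]]
0.1 [ 0.2172 -0.6387  0.2477] [ 3.1401 -0.0001 -2.8139] 0.08803776290492926
```

View pics/top0.png

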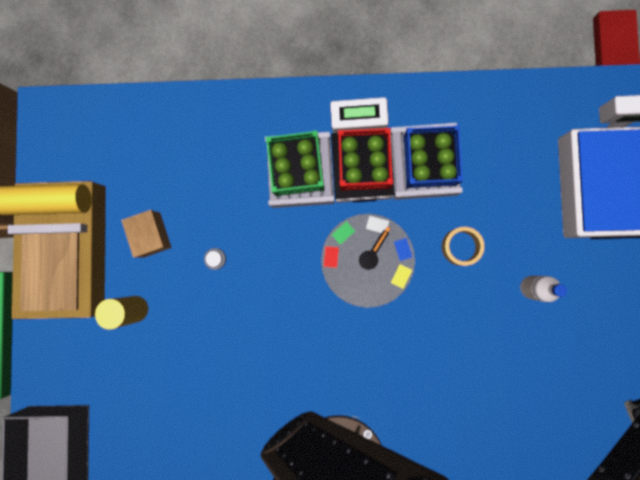

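View pics/scene0.png

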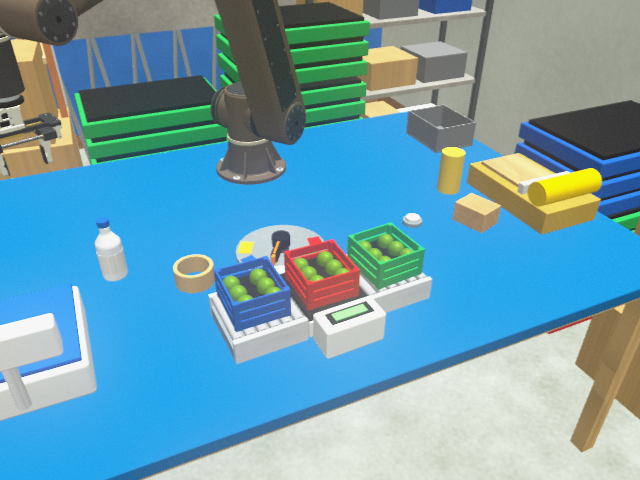

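The top view shows the red basket (365,158) on the platter in front of the console, so red is the target. The dial hub is near (369,260), with the pointer aimed up and to the right, between white and blue. The button is at (214,259). Next I'll measure these.

```bash
cat > h.py <<'E'
import cv2,numpy as np
from station import arm
np.set_printoptions(precision=4,suppress=True)
def ray(n,u,v,z):
    m=arm.camera_model(n);T=np.array(m["pose"]);f=240/np.tan(np.radians(m["fovy"]/2))
    d=T[:3,:3]@np.array([(u-m["cx"])/f,(v-m["cy"])/f,1]);o=T[:3,3]
    return (o+d*(z-o[2])/d[2])[:2]
def blob(img,lo,hi,box):
    h=cv2.cvtColor(img,cv2.COLOR_BGR2HSV);k=cv2.inRange(h,np.array(lo),np.array(hi))
    x0,y0,x1,y1=box;q=np.zeros_like(k);q[y0:y1,x0:x1]=k[y0:y1,x0:x1]
    n,l,st,c=cv2.connectedComponentsWithStats(q);i=1+np.argmax(st[1:,4]);ys,xs=np.where(l==i)
    return c[i],st[i,4],np.c_[xs,ys]
def dial(img):
    B=(318,210,418,310);P={}
    for k,lo,hi,a in(("g",(45,100,60),(80,255,255),1.),("r",(0,170,80),(6,255,255),1.75),("b",(112,120,60),(125,255,200),-1.),("y",(22,120,100),(35,255,255),-1.75),("w",(0,0,190),(179,50,255),0.)):
        c,n,_=blob(img,lo,hi,B);P[k]=(ray("top",*c,.012),a);print(k,c,n,P[k][0])
    A=[];b=[]
    from scipy.optimize import least_squares
    f=lambda p:np.concatenate([w-[p[0]+.094*np.cos(a+p[2]),p[1]+.094*np.sin(a+p[2])] for w,a in P.values()])
    s=least_squares(f,[.55,-.1,0]);print("dial",s.x,"rms",np.sqrt(np.mean(s.fun**2)));return s.x
def pointer(img,d):
    c,n,p=blob(img,(7,130,120),(19,255,255),(325,215,412,305))
    w=np.array([ray("top",*q,.053) for q in p])-d[:2];r=np.hypot(*w.T)
    a=np.arctan2(*w.mean(0)[::-1])-d[2];print("pointer",a,"n",n,"r",r.min(),r.max());return a
E
python3 - <<'E'
from h import *
im=cv2.imread("pics/top0.png");d=dial(im);pointer(im,d)
c,n,_=blob(im,(0,0,180),(179,60,255),(195,240,235,280));print("btn",c,n,ray("top",*c,.022))
cv2.imwrite("pics/crop0.png",cv2.resize(im[205:315,195:420],None,fx=3.5,fy=3.5,interpolation=cv2.INTER_CUBIC))
ims=cv2.imread("pics/scene0.png")
c,n,_=blob(ims,(0,0,215),(179,40,255),(400,205,425,228));print("btn scene",c,n,ray("scene",*c,.022))
c,n,_=blob(im,(0,170,80),(6,255,255),(330,120,400,192));print("redb",c,ray("top",*c,.12))
E
```

```text
g [342.8168 232.5611] 262 [ 0.5799 -0.0271]
r [330.7692 256.5337] 208 [0.5191 0.0052]
b [400.     241.7778] 27 [ 0.5525 -0.1725]
y [401.0506 275.8677] 257 [ 0.4657 -0.1723]
w [376.3911 223.9435] 248 [ 0.5998 -0.1138]
dial [ 0.512  -0.088  -0.2516] rms 0.004706128112209509
pointer -0.37023757001793434 n 90 r 0.02476698932005372 0.09137577198626835
btn [212.7259 258.4365] 197 [0.5213 0.3074]
btn scene [412.3475 217.5593] 118 [0.5257 0.3036]
redb [364.7758 159.8358] [ 0.7418 -0.0835]
```

View pics/crop0.png

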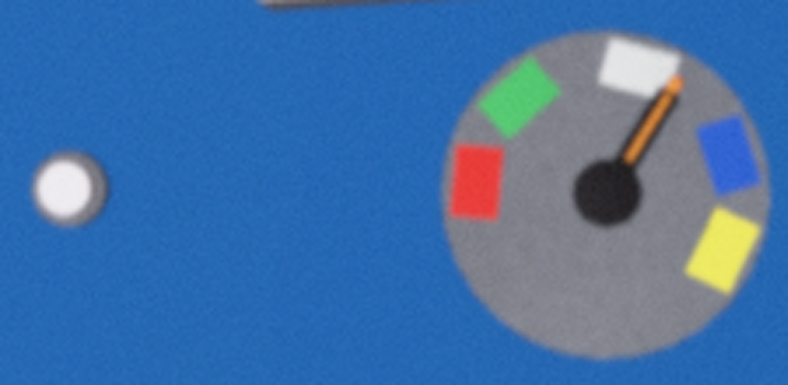

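```bash
sed -i 's/(112,120,60),(125,255,200)/(112,120,60),(125,225,255)/' h.py; python3 - <<'E'
from h import *
im=cv2.imread("pics/top0.png")
h=cv2.cvtColor(im,cv2.COLOR_BGR2HSV);print(h[249,403],h[249,430])
O=ray("top",369,260,.055);print("hub",O)
d=dial(im);pointer(im,d)
E
```

```text
[111 192 211] [106 205 175]
hub [ 0.5073 -0.09  ]
g [342.8168 232.5611] 262 [ 0.5799 -0.0271]
r [330.7692 256.5337] 208 [0.5191 0.0052]
b [400.5172 241.8966] 29 [ 0.5521 -0.1738]
y [401.0506 275.8677] 257 [ 0.4657 -0.1723]
w [376.3911 223.9435] 248 [ 0.5998 -0.1138]
dial [ 0.5119 -0.0883 -0.2522] rms 0.004506311826132639
pointer -0.3655578177439916 n 90 r 0.02467113652944713 0.09129258330866434
```

Request:
arm_command(
  series=[0,0,0.105,-0.45,0.45,0,0,0,0,0.209,-0.95,0.94,0,0,0,0,0.209,-0.95,0.94,0,0,0,0,0.209,-0.95,0.94,0,0],
  force=20,
)

```text
t: 0.6
eef_pos: [0.2774, -0.5191, 0.2488]
ee_rot: [-3.141, 0.0, -3.139]
force: [0.1, -0.9, 0.3]
width: 0.0529
gripper_force: 0.0
```

```bash
sed -i 's/(112,120,60),(125,225,255)/(107,120,192),(118,225,255)/' h.py; cat >> h.py <<'E'
def plan(d,ths,rc):
    for t,r in zip(ths,rc):
        w=t+d[2];u=np.array([np.cos(w),np.sin(w)]);n=np.array([-u[1],u[0]])
        k=np.array([.0095 if w<0 else -.0095,.021]) if abs(w)>.15 else np.array([-.0095*w/.15,.021])
        print("th %.2f"%t,d[:2]+r*u-.008*n-k)
E
python3 - <<'E'
from h import *
im=cv2.imread("pics/top0.png")
d=dial(im);a=pointer(im,d);np.save("d.npy",d)
ths=np.r_[a-.3,a,-.15:1.6:8j,1.75];plan(d,ths,np.interp(ths,[.75,1.75],[.060,.075]))
E
```

```text
g [342.8168 232.5611] 262 [ 0.5799 -0.0271]
r [330.7692 256.5337] 208 [0.5191 0.0052]
b [402.8109 249.021 ] 238 [ 0.5338 -0.179 ]
y [401.0506 275.8677] 257 [ 0.4657 -0.1723]
w [376.3911 223.9435] 248 [ 0.5998 -0.1138]
dial [ 0.5086 -0.0881 -0.2901] rms 0.0006457590378530982
pointer -0.2974952665311083 n 90 r 0.02749026074277184 0.09415610092406182
th -0.60 [ 0.5308 -0.1607]
th -0.30 [ 0.5446 -0.149 ]
th -0.15 [ 0.55   -0.1419]
th 0.10 [ 0.5565 -0.1283]
th 0.35 [ 0.5728 -0.1135]
th 0.60 [ 0.5777 -0.0984]
th 0.85 [ 0.5745 -0.0832]
th 1.10 [ 0.5689 -0.0674]
th 1.35 [ 0.5588 -0.0528]
th 1.60 [ 0.5446 -0.0409]
th 1.75 [ 0.5344 -0.0355]
```

Request:
arm_command(
  series=[0,0,0,-0.4,0.4,0,0,0,0,0,-0.8,0.8,0,0,0,0,0,-1,1,0,0,0,0,0,-1,1,0,0],
)

```text
t: 1.1
eef_pos: [0.378, -0.4195, 0.2482]
ee_rot: [3.141, -0.0, -3.14]
force: [0.7, 0.5, -0.3]
width: 0.0131
gripper_force: 0.0
```

Request:
arm_command(
  series=[0,0,0,-0.4,0.4,0,0,0,0,0,-0.8,0.8,0,0,0,0,0,-0.9,1,0,0,0,0,0,-0.9,1,0,0],
)

```text
t: 1.6
eef_pos: [0.4675, -0.3198, 0.2481]
ee_rot: [3.141, -0.001, -3.141]
force: [0.3, -0.9, -0.6]
width: 0.0002
gripper_force: 0.0
```

Request:
arm_command(
  series=[0,0,0,-0.29,0.5,0.2,0,0,0,0,-0.57,0.9,0.4,0,0,0,0,-0.57,1,0.5,0,0,0,0,-0.57,1,0.5,0],
)

```text
t: 2.1
eef_pos: [0.5232, -0.2204, 0.1976]
ee_rot: [3.141, -0.002, 3.141]
force: [-0.7, -0.8, 0.6]
width: 0.0001
gripper_force: 0.0
```

Request:
arm_command(
  series=[0,0,0,0,0.25,0.3,0,0,0,0,0,0.45,0.6,0,0,0,0,0,0.45,1,0,0,0,0,0,0.45,1,0],
)

```text
t: 2.6
eef_pos: [0.5221, -0.176, 0.0969]
ee_rot: [-3.142, -0.005, 3.14]
force: [0.0, -0.3, 0.7]
width: 0.0003
gripper_force: 0.0
```

Request:
arm_command(
  series=[0,0,0,0,0,0.2,0,0,0,0,0,0,0.42,0,0,0,0,0,0,0.42,0],
)

```text
t: 2.98
eef_pos: [0.524, -0.1758, 0.0572]
ee_rot: [-3.141, -0.001, 3.14]
force: [-0.1, -0.7, 0.8]
width: 0.0003
gripper_force: 0.0
```

Request:
arm_command(
  series=[0,0,0,-0.16,0.16,0,0,0,0,0,-0.21,0.27,0,0,0,0,0,-0.26,0.34,0,0,0,0,0,-0.33,0.48,0,0,0,0,0,-0.41,0.55,0,0,0,0,0,-0.49,0.63,0,0,0,0,0,-0.53,0.71,0,0,0,0,0,-0.54,0.78,0,0],
)

```text
t: 3.98
eef_pos: [0.5783, -0.0962, 0.0563]
ee_rot: [-3.142, -0.0, 3.141]
force: [-1.2, -1.8, -0.2]
width: 0.0003
gripper_force: 0.8
```

```bash
python3 - <<'E'
from h import *
im=arm.grab_frame("top");d=np.load("d.npy")
try: pointer(im,d)
except Exception as e: print(e)
a=cv2.resize(im[120:320,280:440],None,fx=2.5,fy=2.5);s=arm.grab_frame("scene");b=cv2.resize(s[180:380,180:380],(500,500))
cv2.imwrite("pics/p1.png",np.hstack([a[:500],b])[:, :800] if a.shape[1]+500<=800 else np.hstack([cv2.resize(a,(300,500)),b]))
E
```

```text
pointer 0.5360287881588556 n 16 r 0.02643388523743696 0.03720272473960728
```

View pics/p1.png

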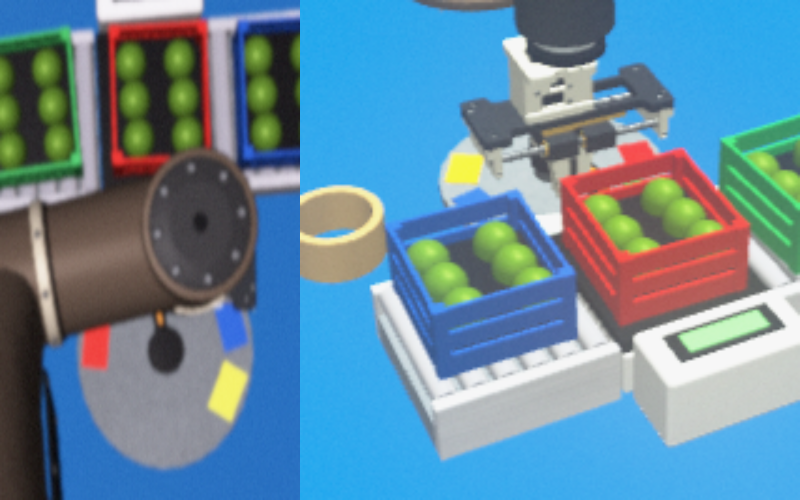

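Left half: the arm covers most of the pointer, though its base shows it at about 0.54 rad. Right half: the fingers stand over the dial, clear of the red basket. I'll keep pushing.

Request:
arm_command(
  series=[0,0,0,0.03,0.15,0,0,0,0,0,0.06,0.23,0,0,0,0,0,0.09,0.31,0,0,0,0,0,0.14,0.38,0,0,0,0,0,0.19,0.45,0,0,0,0,0,0.26,0.51,0,0,0,0,0,0.33,0.57,0,0,0,0,0,0.4,0.6,0,0],
)

```text
t: 5.08
eef_pos: [0.5378, -0.0361, 0.0566]
ee_rot: [3.141, 0.0, 3.141]
force: [1.5, -0.8, 0.4]
width: -0.0
gripper_force: 0.7
```

```bash
python3 - <<'E'
from h import *
im=arm.grab_frame("top");d=np.load("d.npy")
try: pointer(im,d)
except Exception as e: print(e)
s=arm.grab_frame("wrist");a=cv2.resize(im[150:320,280:440],(400,425))
cv2.imwrite("pics/p2.png",np.hstack([a,cv2.resize(s,(400,425))]))
print(arm.get_state()["eef_pos"])
E
```

```text
attempt to get argmax of an empty sequence
[ 0.5373 -0.0362  0.0566]
```

View pics/p2.png

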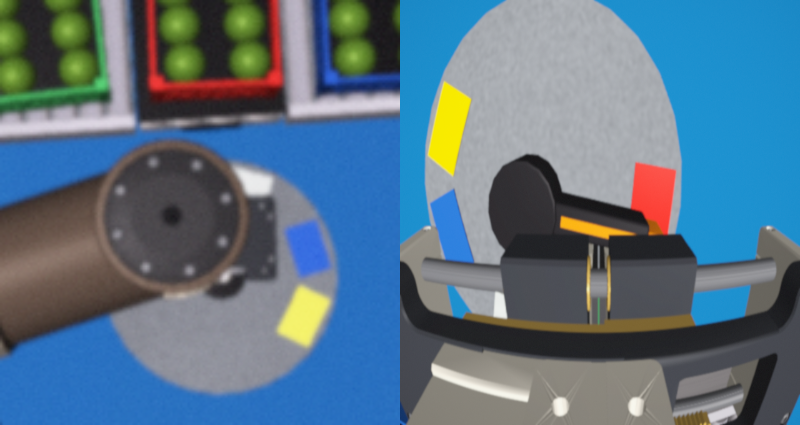

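The wrist view shows the pointer tip just reaching the near edge of the red patch, so I'll push a few mm further, then back off and measure.

Request:
arm_command(
  series=[0,0,0,0.03,0,0,0,0,0,0,0.05,0,0,0,0,0,0,0.05,0,0,0,0,0,0,-0.3,0,0,0,0,0,0,-0.4,0,-0.2,0,0,0,0,-0.4,0,-0.7,0,0,0,0,-0.4,0.1,-0.9,0,0,0,0,-0.4,0.5,-0.9,0],
)

```text
t: 6.18
eef_pos: [0.5789, 0.0127, 0.1485]
ee_rot: [3.141, 0.003, 3.138]
force: [-0.1, 0.3, 0.1]
width: 0.0003
gripper_force: 0.0
```

Request:
arm_command(
  series=[0,0,0,0,0.5,0,0,0,0,0,0,1,0,0,0,0,0,0,1,0,0],
)

```text
t: 6.55
eef_pos: [0.5781, 0.1161, 0.1462]
ee_rot: [-3.141, -0.001, -3.139]
force: [-0.3, -1.0, -0.6]
width: 0.0004
gripper_force: 0.0
```

Request:
arm_command(
  series=[0,0,0,0.2,0.5,0,0,0,0,0,0.4,1,0,0,0,0,0,0.4,1,0,0],
)

```text
t: 6.92
eef_pos: [0.5372, 0.2153, 0.1464]
ee_rot: [-3.141, -0.001, -3.139]
force: [-0.2, -0.2, 0.2]
width: 0.0004
gripper_force: 0.0
```

```bash
python3 - <<'E'
from h import *
im=arm.grab_frame("top");d=np.load("d.npy")
try: pointer(im,d)
except Exception as e: print(e)
w=arm.grab_frame("wrist");s=arm.grab_frame("scene")
cv2.imwrite("pics/p3.png",np.hstack([cv2.resize(im[150:320,190:440],(400,272)),cv2.resize(w,(400,272))]))
print(arm.get_state()["eef_pos"])
E
```

```text
pointer 1.7441988725719626 n 107 r 0.027568530753830197 0.09702176202760879
[0.5382 0.2126 0.1463]
```

View pics/p3.png

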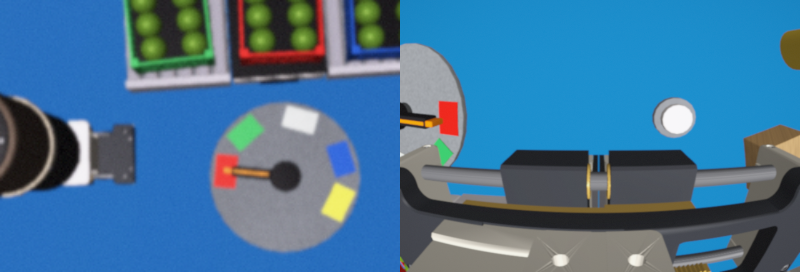

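The pointer now reads 1.744 rad and its tip lies on the red patch (top view, left half). The button is clear of the arm in the wrist view. Next I'll move over the button and press it.

Request:
arm_command(
  series=[0,0,0,0.08,0.45,0.2,0,0,0,0,0.15,0.91,0.4,0,0,0,0,0.15,0.91,0.7,0,0,0,0,0.15,0.91,0.7,0],
)

```text
t: 7.58
eef_pos: [0.5225, 0.3022, 0.0742]
ee_rot: [-3.138, -0.004, 3.14]
force: [-1.1, 0.3, 1.3]
width: 0.0006
gripper_force: 0.0
```

Request:
arm_command(
  series=[0,0,0,0,0,0.2,0,0,0,0,0,0,0.3,0,0,0,0,0,0,0.36,0,0,0,0,0,0,0.39,0,0,0,0,0,0,0.39,0],
)

```text
t: 8.2
eef_pos: [0.5238, 0.304, 0.0385]
ee_rot: [-3.141, 0.001, 3.141]
force: [0.0, -3.4, 4.5]
width: 0.0006
gripper_force: 2.4
```

The force reads 4.5 N, so the button is nearly bottomed. I'll press slightly more until it hits the stop, then retreat.

Request:
arm_command(
  series=[0,0,0,0,0,0.02,0,0,0,0,0,0,0.03,0,0,0,0,0,0,0.03,0],
)

```text
t: 8.57
eef_pos: [0.524, 0.3041, 0.0379]
ee_rot: [3.141, 0.002, -3.141]
force: [-5.9, -6.7, 25.9]
width: 0.0009
gripper_force: 12.6
```

Request:
arm_command(
  series=[0,0,0,0,0,-0.3,0,0,0,0,0,0,-0.8,0,0,0,0,0,0,-1,0,0,0,0,0,0,-1,0,0,0,0,0,0,-1,0],
)

```text
t: 9.2
eef_pos: [0.523, 0.3043, 0.1342]
ee_rot: [3.141, -0.0, 3.141]
force: [-0.5, 0.5, 0.1]
width: 0.0003
gripper_force: 0.0
```

```bash
python3 - <<'E'
from h import *
im=arm.grab_frame("top");d=np.load("d.npy");pointer(im,d)
a=cv2.imread("pics/top0.png").astype(int)
for n,b in dict(baskets=(262,120,465,200),tape=(435,220,490,270),spray=(515,270,570,305),film=(90,290,150,335),carton=(118,205,172,262)).items():
    x0,y0,x1,y1=b;print(n,np.mean(np.abs(a-im)[y0:y1,x0:x1].max(2)>45))
s=arm.get_state();print(s["t"],s["eef_pos"],s["force"])
E
```

```text
pointer 1.7442495703010166 n 105 r 0.027568530753830197 0.09702176202760879
baskets 0.0
tape 0.0
spray 0.0
film 0.33666666666666667
carton 0.6595191682910981
9.25 [0.5229 0.3041 0.1337] [-1.0473  0.1525 -0.0801]
```

```bash
python3 - <<'E'
from h import *
im=arm.grab_frame("scene");a=cv2.imread("pics/scene0.png").astype(int)
for n,b in dict(film=(436,145,468,196),carton=(452,192,502,232),button=(400,208,425,228)).items():
    x0,y0,x1,y1=b;print(n,np.mean(np.abs(a-im)[y0:y1,x0:x1].max(2)>45))
cv2.imwrite("pics/p4.png",im[100:400,100:560])
E
```

```text
film 0.19362745098039216
carton 0.0
button 0.0
```

View pics/p4.png

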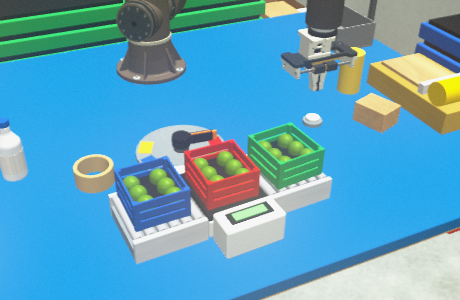

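The scene view shows everything in place. The film roll at (350,70) is only partly hidden behind the gripper, and the button at (313,118) is up.

```bash
python3 -c "
from station import arm
print(arm.job_done())"
```

```text
the job is handed in; nothing more can be done
None
```

The red basket stood on the platter, so I pushed the pointer to the red patch (1.74 rad measured, middle at 1.75), then pressed the button to its stop and let it come up; nothing else appeared to have moved, and I handed the job in at about 9.3 s (no verdict came back).

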